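# Hold a finish sample inside the curing box

### The arm

A 7-joint arm with a two-finger parallel gripper is mounted at the origin on a cart in front of the work surface, level with it; the furniture and walls round the work are solid. World frame = base frame: x ahead of the robot, y to its left, z up, the work surface at z = 0. Lengths are in mm, angles in rad, forces in N, time in s.
With the tool pointing down it reaches from about 425 to 975 mm from the base axis. Payload 16.7 kg.
Tool frame: the origin (TCP) lies at the very end of the fingers, on their centre line; the grasp point (between the pads) lies 19 mm behind it (grasp_offset is the distance from the TCP to the grasp point, in mm); z points along the fingers, y is the direction in which the jaws open and shut (so a half turn about z gives the same grasp; the last joint's range is limited). The gripper opens to 85 mm and grips with 20 to 120 N. Pads are 22 mm wide; open, the fingers measure 114 mm over their backs; the gripper's body (76 mm by 85 mm) begins 54 mm behind the grasp point. The pads swing forward as they close: fully open they stand 13 mm farther back than shut.
Start: joints at [-1.276, 0.426, 0.074, 1.606, -0.034, 1.111, -0.067], TCP at [289.827, 609.571, 231.302] pointing down, gripper open.
Joint ranges: [-2.85, 2.85], [-0.5, 2.14], [-1.23, 1.37], [0.21, 2.46], [-1.02, 4.16], [0.16, 2.05], [-2.73, 2.73]. Speed limits (rad/s): [1.89, 1.89, 2.39, 2.39, 3.01, 3.01, 3.01].

### API

Orientations are given as a rotation vector (axis times angle).
In Python, from plant import * gives the robot as it stands. The module is installed in compiled form; this text tells all that it offers.
- The arm moves only by the tool jog_arm, never from a script. Its argument "commands" is a list of rows, each a list of 2 entries, a list of its own where there are three numbers: the shift along the tool's x, y, z in mm, then the turn, a rotation vector about the tool's x, y, z in degrees. A call has 1 to 20 rows; each row is the pose to reach, as a shift and turn from the pose measured when the call began, along the tool's axes at that moment; what a row does not reach only later rows make up. A row lasts 1/8 s, in which the tool goes at most 62.5 mm and 10.7 degrees, less where a joint would pass 70% of its speed; a pose out of reach is approached as far as the arm can. A call with a gripper value outside its range is refused whole. "fingers" is the opening in per cent of the stroke, from 0 (shut) to 100 (fully open), set as the call begins (left out, the last holds). The fingers move at their own pace and stop on an object; "grip_force" is the grip in N (left out, the last holds). Time passes only in rows, so rows that repeat a pose let the fingers close. It gives the time, the measured TCP pose, the force and the opening at its end, in the units of the state.
- sense(): the state, without advancing time (a new reading comes with each control period).
- camera(name): name is "scene" or "top" or "wrist"; returns a dict with "frame" (480x640x3 uint8, red, green, blue), "intrinsics" (3x3 intrinsics, pixels), "distortion" ([k1, k2, p1, p2, k3] as OpenCV has them; the pictures are not rectified), "R" (3x3) and "t" (3): a world point X has camera coordinates R X + t; the wrist camera has in their place "mount" (4x4, takes a point from camera to tool coordinates, whose origin is the TCP and whose axes are the flange's). Camera axes: x right, y down, z forward; pixel columns grow to the right and rows downward; lengths in mm; the calibration is good to about 2 mm. A picture is of the moment at which its call begins: read the wrist's pose just before it. There is no depth.
- sign_off(): hands the job in, once; it reports no verdict.
The state is a dict: "clock": time; "qpos": joint angles; "joint_vel": joint speeds; "tau": joint torques, N m; "tcp_pos": TCP position; "eef_rot": TCP orientation; "force": force on the tool from outside, world axes, zero at the start; "moment": the same for the moment, N m; "width": opening from 0.0 (shut) to 1.0 (fully open).
Only numpy, scipy, OpenCV 4.12 (cv2) and the standard library are available. Lean on these libraries where they do the work, as an engineer would, in place of code of your own. Each camera call takes 0.05 s, during which the arm holds its last target.

### The job

Cure the finish sample with the red line: slide the curing box's shutter fully open by its orange tab, then take the red-lined slip out of the rack and lower its dark stained end through the slot until the red line is level with the box's top. Finish still holding it there in the gripper, upright in the slot and clear of the box's floor; leave the blue-lined slip, the glue bottle and the cup where they are.

Things in the scene. Friction and masses are not known exactly. Their poses are not given: they have to be found in the camera images.
- uv_box: Curing box fixed to the bench: grey box 130 x 150 mm (its x, y), 110 mm high, with a flat aluminium cover on top. Origin: centre of its underside; z up. The slot in the cover runs along its x; two low steel shutter guides (7.5 mm high) run along its y on the cover at x = -47 and +47 mm. Inside it is hollow down to a floor 104 mm below the cover's top.
- uv_slot (a point): Centre of the slot's mouth, level with the top of the cover (110 mm above the bench, 30 mm to +y of the box's centre). Slot: 56 mm along this frame's x, 10 mm along its y, right through the 12 mm thick cover, whose upper 4 mm are bevelled (the mouth widens by 3 mm on every side, so 62 x 16 mm at the top). z up.
- shutter (a joint): Travel of the black shutter, m: 0 = shut (covers the slot), 0.05 = fully open. It slides to the box's -y, on top of the cover, stays where it is left, and needs about 2 N. The shutter plate is 84 x 50 mm (box x, y), its top 5 mm above the cover.
- shutter_tab (a point): Centre of the top of the orange tab that stands on the shutter and moves with it: 40 mm long (box x), 10 mm thick (box y), 32 mm high above the shutter plate; its top is 147 mm above the bench. Same axes as the box. When shut it stands 18 mm to the -y side of the slot's centre line.
- rack: Wooden sample rack fixed to the bench: 185 x 56 x 36 mm (its x, y, height), with two upright pockets in a row along its x, 43.5 mm either side of its centre, each 56 x 10 mm (x, y) and 30 mm deep, holding one slip each; which slip is in which pocket varies. Origin: centre of its underside.
- slip_red: Flat wooden slip, red line (6 mm wide) round it and red top edge, dark stained below the line: 54 mm wide (own x), 123 mm long (own y, up as it stands), 8 mm thick (own z), about 30 g. Stands upright in a rack pocket, foot 6 mm and top 129 mm above the bench. Origin: at half length and width, on one flat face (the body lies 0 to 8 mm to its +z).
- slip_red_top (a point): Centre of the top edge of the red-lined slip (mid width, mid thickness), 123 mm from the foot. Axes as the slip.
- slip_red_line (a point): Point in the middle of the slip (mid width, mid thickness) at the height of the red line, 55 mm from its foot and 68 mm from its top. Axes as the slip.
- slip_red_foot (a point): Centre of the lower edge of the red-lined slip (mid width, mid thickness). Axes as the slip.
- slip_blue: The other slip, alike but with a blue line and a blue top edge; it stays in the rack. Origin and axes as for the red one.
- glue_bottle: Cream glue bottle, 52 mm across, 159 mm tall, stands on the bench; leave alone. Origin: centre of its underside.
- cup: Small turned wooden cup, 66 mm across, 55 mm tall, on the bench; leave alone. Origin: centre of its underside.
Mind the look-alikes: they are no part of the job. Leave any yellow look-alike of the slip_red alone.

How it is judged:
By the outcome, as a careful person would: the job done as asked, in the order asked, and still so for the second after the job is handed in, while the arm keeps its last pose, push and grip.
It also fails if it takes over 58 s, if anything falls off the work surface, if the arm or the gripper's body presses on something with over 40 N, if the wrist force passes 120 N, or if a joint passes its speed limit or range.

## Working session

There is one attempt and no reset: what is moved stays moved. The work goes in short steps, Python scripts to look and compute and a tool call to move; the robot and the scene stay as the last step left them, time stands still between calls to the robot, and variables do not carry over. Pictures are saved under pics/ and viewed, and the job is handed in when it is done.

Besides the shell and the picture viewer there is one more tool, called after ">>>" in YAML: its name, and indented under it one key for each argument. jog_arm: Moves the arm, as the interface text tells. Its arguments: {"type":"object","properties":{"commands":{"type":"array"},"fingers":{"type":"number"},"grip_force":{"type":"number"}},"required":["commands"]}

```bash
mkdir -p pics; cat > h.py <<'E'
from plant import *
import numpy as np, cv2
from scipy.spatial.transform import Rotation as Ro
def snap(n,f):
    s=sense(); c=camera(n); cv2.imwrite('pics/'+f,c['frame'][:,:,::-1])
    if n=='wrist':
        T=np.eye(4);T[:3,:3]=Ro.from_rotvec(s['eef_rot']).as_matrix();T[:3,3]=s['tcp_pos']
        M=np.linalg.inv(T@np.array(c['mount']));c['R']=M[:3,:3];c['t']=M[:3,3]
    c['R']=np.array(c['R']);c['t']=np.array(c['t'])
    import pickle;pickle.dump(c,open('pics/'+f+'.pkl','wb'))
    return c
def load(f):
    import pickle;return pickle.load(open('pics/'+f+'.pkl','rb'))
def ray(c,uv):
    p=cv2.undistortPoints(np.array(uv,float).reshape(-1,1,2),np.array(c['intrinsics'],float),np.array(c['distortion'],float)).reshape(-1,2)
    d=np.c_[p,np.ones(len(p))]@c['R']; o=-c['R'].T@c['t']; return o,d
def plane(c,uv,z):
    o,d=ray(c,uv); return o+d*((z-o[2])/d[:,2])[:,None]
def proj(c,X):
    return cv2.projectPoints(np.array(X,float).reshape(-1,3),cv2.Rodrigues(c['R'])[0],c['t'],np.array(c['intrinsics'],float),np.array(c['distortion'],float))[0].reshape(-1,2)
E
python3 - <<'E'
from h import *
s=sense();print(s)
for n in('scene','top','wrist'):
    c=snap(n,n+'0.png');print(n,-c['R'].T@c['t'],c['R'][2])
E
```

```text
{'clock': 0.0, 'qpos': array([-1.27648646,  0.42675204,  0.07384903,  1.60660048, -0.03405802,
        1.1107853 , -0.0671009 ]), 'joint_vel': array([-0.00118455, -0.00146486, -0.00120024,  0.00048183,  0.0003278 ,
       -0.00084923, -0.00080005]), 'tau': array([ 5.71796245e-04, -9.49844170e+01,  3.76100197e+00, -4.63502240e+01,
        1.92914950e-02,  1.04650523e-02, -1.20013584e-05]), 'tcp_pos': array([289.69840475, 609.22953144, 230.60006191]), 'eef_rot': array([-6.91412528e-01, -3.06440814e+00,  2.00683494e-03]), 'force': array([-0.44187171,  0.05409025, -0.43641801]), 'moment': array([0.02334578, 0.0100851 , 0.01121714]), 'width': 0.9992943863764879}
scene [  34.00906741 -329.64147109  767.16719113] [ 0.60855163  0.32387401 -0.72441048]
top [ 466.25042483   -4.39467661 1351.80077705] [ 1.05985756e-01 -5.34888116e-04 -9.94367504e-01]
wrist [220.41634368 642.41158067 372.33696568] [ 0.26939409 -0.12981836 -0.95424002]
```

View pics/scene0.png

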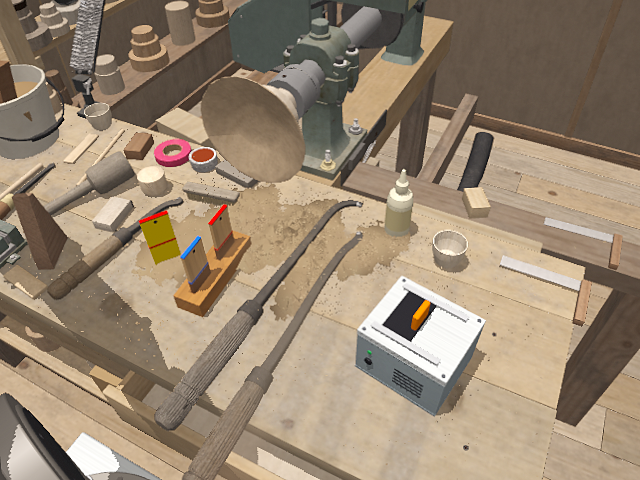

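View pics/top0.png

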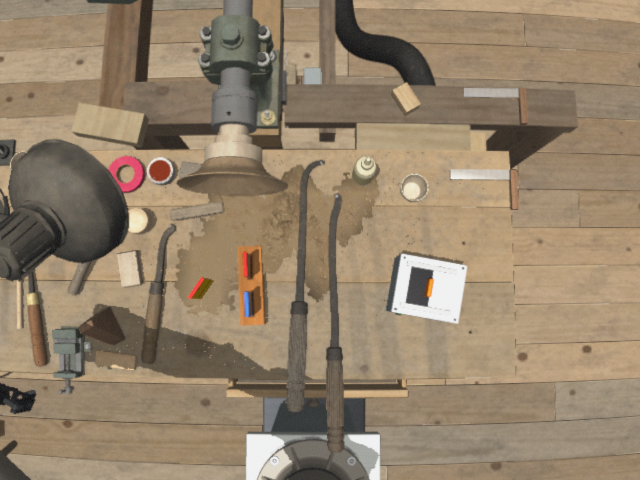

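View pics/wrist0.png

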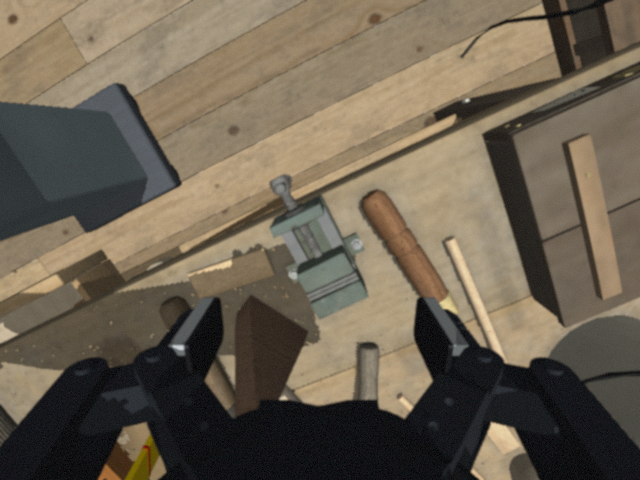

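```bash
python3 - <<'E'
import cv2,numpy as np
t=cv2.imread('pics/top0.png');s=cv2.imread('pics/scene0.png')
a=cv2.resize(t[240:330,185:275],(400,400),interpolation=cv2.INTER_CUBIC)
b=cv2.resize(t[240:330,385:475],(400,400),interpolation=cv2.INTER_CUBIC)
cv2.imwrite('pics/c1.png',np.hstack([a,b]))
a=cv2.resize(s[200:320,130:260],(400,369),interpolation=cv2.INTER_CUBIC)
b=cv2.resize(s[270:390,355:485],(400,369),interpolation=cv2.INTER_CUBIC)
cv2.imwrite('pics/c2.png',np.hstack([a,b]))
E
```

```text
(no output)
```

View pics/c1.png

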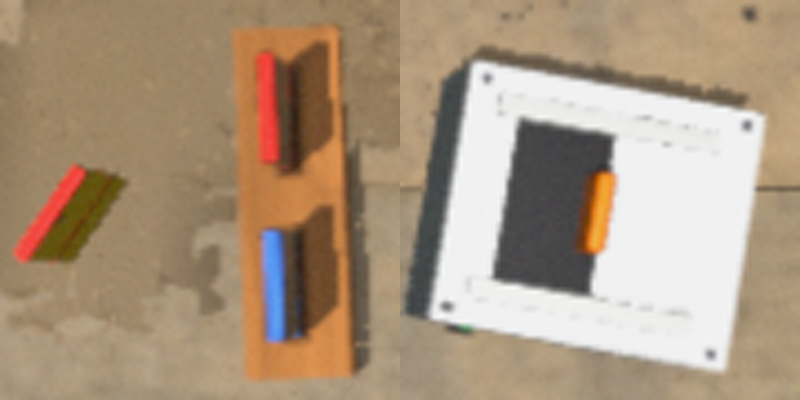

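View pics/c2.png

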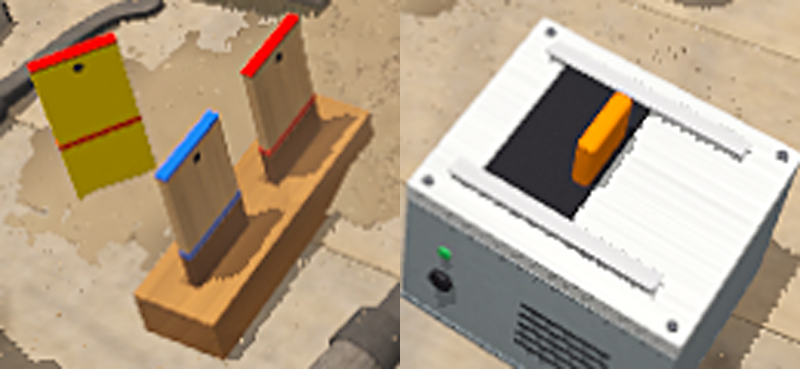

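Three candidates, by their pixels in the top view:
- (247,265): wood-coloured slip in the rack, red line and red top edge, stained below.
- (249,302): the blue-lined slip in the rack.
- (201,288): the yellow look-alike, standing outside the rack.

The first fits the description, and the crop confirms it. The shutter is shut, with its tab at top (430,287). Next I measure.

```bash
cat > m.py <<'E'
from h import *
def rect(m):
    cs=cv2.findContours(m.astype(np.uint8),0,1)[0]; k=max(cs,key=cv2.contourArea);return k
def hsv(c):return cv2.cvtColor(c['frame'],cv2.COLOR_RGB2HSV).astype(int)
def masks(c,roi):
    h=hsv(c);H,S,V=h[...,0],h[...,1],h[...,2]
    z=np.zeros(H.shape,bool);x0,y0,x1,y1=roi;z[y0:y1,x0:x1]=1
    return z,H,S,V
def meas(c,m,z):
    k=rect(m);P=plane(c,k.reshape(-1,2).astype(float),z)[:,:2].astype(np.float32)
    ms=np.argwhere(m)[:,::-1].astype(float);C=plane(c,ms,z)[:,:2].mean(0)
    r=cv2.minAreaRect(P);b=cv2.boxPoints(r)
    e=max([b[1]-b[0],b[2]-b[1]],key=np.linalg.norm);a=np.degrees(np.arctan2(e[1],e[0]))
    return C.round(1),np.round(r[0],1),np.round(r[1],1),round((a+90)%180-90,1)
E
python3 - <<'E'
from m import *
t=load('top0.png');s=load('scene0.png')
for nm,c,ro,rb in(('top',t,(235,240,275,285),(388,248,470,325)),('scene',s,(205,200,232,260),(355,270,490,400))):
    z,H,S,V=masks(c,ro)
    red=z&((H<5)|(H>174))&(S>170)&(V>150)
    print(nm,'red',meas(c,red,129))
    z,H,S,V=masks(c,rb)
    print(nm,'tab',meas(c,z&(H>5)&(H<25)&(S>150),147))
    z,H,S,V=masks(c,rb)
    print(nm,'cover',meas(c,z&(S<25)&(V>190),110))
    print(nm,'shutter',meas(c,z&(V<80)&(S<60),115))
z,H,S,V=masks(t,(235,240,275,330));print('rack',meas(t,z&(H>5)&(H<20)&(S>150),36))
z,H,S,V=masks(t,(240,285,258,320));print('blue',meas(t,z&(H>100)&(H<130)&(S>150)&(V>150),129))
E
```

```text
top red (array([545.2, 148.9]), array([545.3, 149. ]), array([52.6,  8.1]), np.float32(5.0))
top tab (array([ 495.2, -248.1]), array([ 495.6, -248.1]), array([12.4, 39.7]), np.float32(-11.1))
top cover (array([ 492.6, -263.4]), array([ 493.9, -257.5]), array([150.4, 131.2]), np.float32(79.9))
top shutter (array([ 500.5, -218.2]), array([ 498.6, -234. ]), array([44.7, 77. ]), np.float32(-10.2))
scene red (array([540.8, 146.5]), array([544.1, 147.9]), array([54.7,  7.8]), np.float32(2.8))
scene tab (array([ 482.3, -254. ]), array([ 482.5, -254. ]), array([16.5, 56.4]), np.float32(-9.6))
scene cover (array([ 486.7, -266.3]), array([ 492.7, -257.8]), array([151., 131.]), np.float32(79.8))
scene shutter (array([ 470.8, -237.3]), array([ 497.9, -235.7]), array([48.5, 79.7]), np.float32(-9.7))
rack (array([503.4, 143.8]), array([502., 146.]), array([182.3,  55.8]), np.float32(3.1))
blue (array([457.7, 144. ]), array([458.4, 143.9]), array([47.9,  6.1]), np.float32(4.6))
```

```bash
python3 - <<'E'
from m import *
t=load('top0.png');s=load('scene0.png')
q=sense();print(proj(t,q['tcp_pos']),proj(s,q['tcp_pos']))
R=Ro.from_rotvec(q['eef_rot']).as_matrix();print(R.round(3), 'yaw x',np.degrees(np.arctan2(R[1,0],R[0,0])))
for z in (150,250,350): print(z,plane(t,[[180,188],[285,188],[201,288],[70,210],[127,215]],z).round(0).tolist())
E
```

```text
[[ 17.69319537 382.20204447]] [[-92.09983132 184.03980244]]
[[-0.903  0.429 -0.   ]
 [ 0.429  0.903 -0.001]
 [-0.    -0.001 -1.   ]] yaw x 154.5709441090865
150 [[710.0, 293.0, 150.0], [710.0, 62.0, 150.0], [492.0, 240.0, 150.0], [661.0, 542.0, 150.0], [650.0, 409.0, 150.0]]
250 [[689.0, 268.0, 250.0], [689.0, 56.0, 250.0], [490.0, 220.0, 250.0], [645.0, 497.0, 250.0], [635.0, 375.0, 250.0]]
350 [[669.0, 243.0, 350.0], [669.0, 51.0, 350.0], [488.0, 200.0, 350.0], [629.0, 451.0, 350.0], [619.0, 341.0, 350.0]]
```

```bash
cat > w.py <<'E'
from h import *
def rel(wps):  # list of (x,y,z,toolY angle deg)
    s=sense();R=Ro.from_rotvec(s['eef_rot']).as_matrix()
    ax=np.degrees(np.arctan2(R[1,1],R[0,1]));print('pos',s['tcp_pos'].round(1),'yang',round(ax,2),'tilt',R[:,2].round(3),'F',s['force'].round(1),'w',round(s['width'],3),'t',s['clock'])
    for x,y,z,a in wps:
        d=R.T@(np.array([x,y,z])-s['tcp_pos'])
        th=np.radians(a);T=np.array([[np.sin(th),np.cos(th),0],[-np.cos(th),np.sin(th),0],[0,0,-1]])
        # tool x = y cross z ; y=(c,s,0), z=(0,0,-1) -> x=(-s, c,0)
        T[:,0]=np.cross(T[:,1],T[:,2]);
        print(d.round(1).tolist(),np.degrees(Ro.from_matrix(R.T@T).as_rotvec()).round(2).tolist())
E
python3 - <<'E'
from w import *
t=load('top0.png');s=load('scene0.png')
A,a=ray(t,[[196,287]]);B,b=ray(s,[[155,217]])
k=np.linalg.lstsq(np.c_[a[0],-b[0]],B-A,rcond=None)[0];print(A+a[0]*k[0],B+b[0]*k[1])
rel([(470,200,260,72),(495,-245,260,79.9)])
E
```

```text
[494.54438591 257.95787387 118.12668042] [495.85923825 256.64669353 117.87800119]
pos [289.7 609.3 230.8] yang 64.57 tilt [-0.    -0.001 -1.   ] F [-0.6  0.2  0.1] w 0.997 t 0.15
[-338.6, -292.3, -28.9] [-0.05, 0.0, -7.43]
[-552.2, -683.5, -28.5] [-0.05, -0.0, -15.33]
```

>>> jog_arm:
  commands:
    - [[-34, -29, -10], [0, 0, -1]]
    - [[-68, -58, -20], [0, 0, -2]]
    - [[-102, -88, -29], [0, 0, -3]]
    - [[-136, -117, -29], [0, 0, -3]]
    - [[-170, -146, -29], [0, 0, -4]]
    - [[-204, -175, -29], [0, 0, -5]]
    - [[-238, -204, -29], [0, 0, -6]]
    - [[-272, -234, -29], [0, 0, -7]]
    - [[-306, -263, -29], [0, 0, -7]]
    - [[-338, -292, -29], [0, 0, -8]]
    - [[-360, -331, -29], [0, 0, -9]]
    - [[-381, -370, -29], [0, 0, -10]]
    - [[-402, -410, -29], [0, 0, -11]]
    - [[-424, -449, -29], [0, 0, -12]]
    - [[-445, -488, -29], [0, 0, -13]]
    - [[-467, -527, -29], [0, 0, -14]]
    - [[-488, -566, -29], [0, 0, -15]]
    - [[-510, -606, -29], [0, 0, -15.3]]
    - [[-531, -645, -29], [0, 0, -15.3]]
    - [[-552, -683, -29], [0, 0, -15.3]]
  fingers: 60

```text
clock: 2.65
tcp_pos: [494.8, -245.9, 260.5]
eef_rot: [-0.277, -3.129, 0.001]
force: [0.2, 0.3, 0.2]
width: 0.599
```

```bash
python3 - <<'E'
from m import *
c=snap('wrist','w1.png');snap('scene','s1.png')
z,H,S,V=masks(c,(0,0,640,480))
for n,m,h in(('tab',(H>5)&(H<25)&(S>180),147),('sh',(V<75)&(S<60)&(H>-1),115),('cover',(S<25)&(V>190),110)):
    print(n,meas(c,z&m,h))
E
```

```text
tab (array([ 483. , -123.7]), array([ 491.7, -251. ]), array([ 9. , 45.1]), np.float32(-10.2))
sh (array([ 635.4, -208.6]), array([634.5, -85.6]), array([580.9, 257.6]), np.float32(15.5))
cover (array([ 504.5, -205.3]), array([ 500.9, -217.8]), array([ 69.4, 129.2]), np.float32(-10.3))
```

View pics/w1.png

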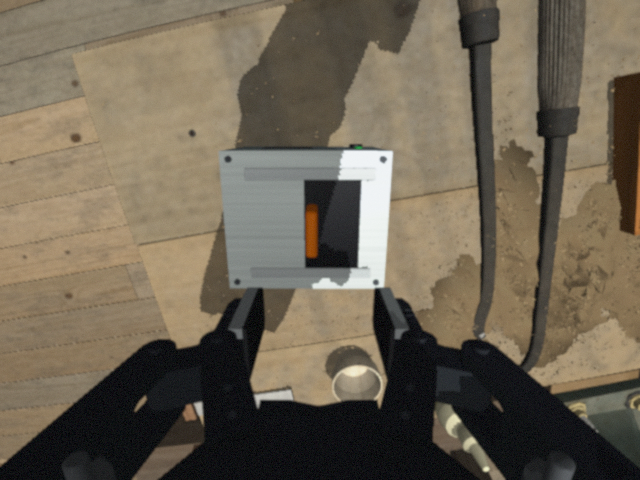

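View pics/s1.png

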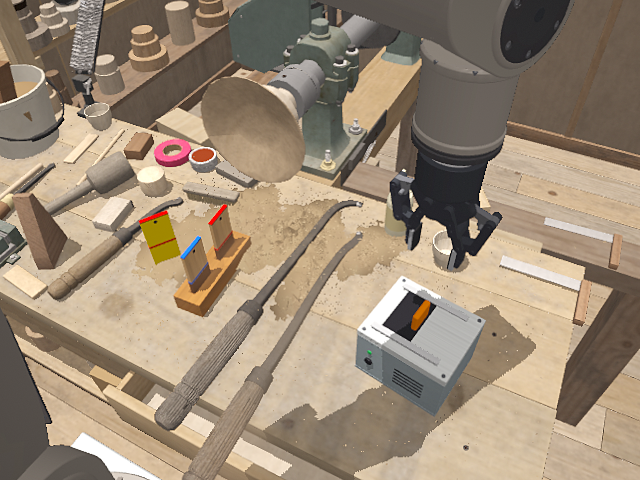

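```bash
python3 - <<'E'
from m import *
c=load('w1.png')
P=plane(c,[[219,151],[392,151],[391,289],[229,289]],110);print(P.round(1),P.mean(0),[np.linalg.norm(P[i]-P[i-1]).round(1) for i in range(4)])
z,H,S,V=masks(c,(295,195,330,265))
m=z&(H>5)&(H<25)&(S>150);print('tab',meas(c,m,147),meas(c,m,140))
z,H,S,V=masks(c,(295,170,370,275));print('sh',meas(c,z&(V<75)&(S<80),115))
E
python3 -c "
import cv2
i=cv2.imread('pics/w1.png')[140:300,210:400];cv2.imwrite('pics/w1c.png',cv2.resize(i,None,fx=4,fy=3.7,interpolation=2))"
```

```text
[[ 417.3 -318.8  110. ]
 [ 443.4 -172.7  110. ]
 [ 572.8 -188.   110. ]
 [ 545.3 -343.3  110. ]] [ 494.72621381 -255.71043463  110.        ] [np.float64(130.4), np.float64(148.4), np.float64(130.3), np.float64(157.7)]
tab (array([ 491.4, -250.8]), array([ 492.2, -250.8]), array([10.3, 46. ]), np.float32(-9.3)) (array([ 493.4, -251.3]), array([ 494.2, -251.3]), array([10.5, 47.2]), np.float32(-9.3))
sh (array([ 494.8, -230.7]), array([ 498.1, -234.5]), array([47.6, 81. ]), np.float32(-10.8))
```

View pics/w1c.png

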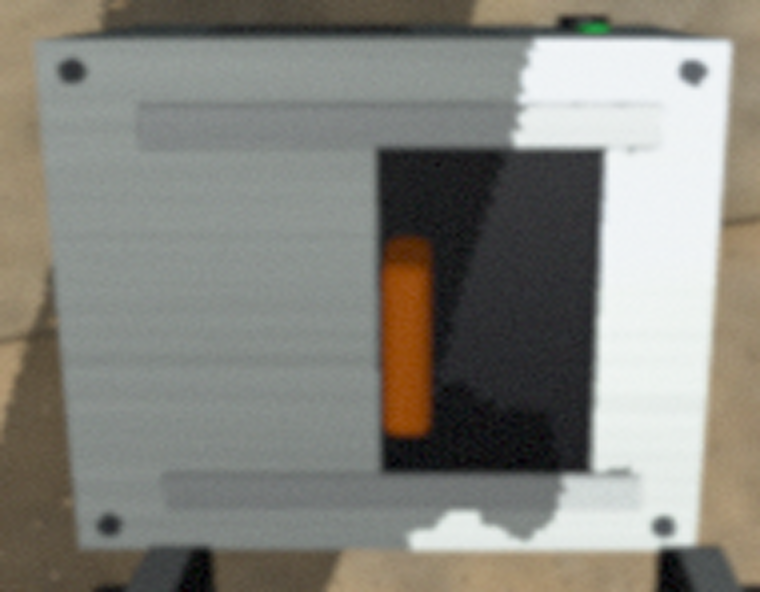

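```bash
python3 - <<'E'
from w import *
rel([(495.2,-249,160,79.9),(495.2,-249,122,79.9)])
E
```

```text
pos [ 494.1 -249.   260.5] yang 79.58 tilt [-0.001 -0.003 -1.   ] F [-0.7  0.7  0.1] w 0.598 t 2.75
[-1.1, 0.5, 100.5] [-0.17, -0.0, -0.32]
[-1.1, 0.6, 138.5] [-0.17, -0.0, -0.32]
```

>>> jog_arm:
  commands:
    - [[-1, 0, 35], [0, 0, -0.3]]
    - [[-1, 0, 70], [0, 0, -0.3]]
    - [[-1, 0.5, 100], [0, 0, -0.3]]
    - [[-1, 0.5, 120], [0, 0, -0.3]]
    - [[-1, 0.5, 132], [0, 0, -0.3]]
    - [[-1, 0.5, 138.5], [0, 0, -0.3]]
    - [[-1, 0.5, 138.5], [0, 0, -0.3]]
    - [[-1, 0.5, 138.5], [0, 0, -0.3]]

```text
clock: 3.75
tcp_pos: [495.4, -249.2, 122.6]
eef_rot: [0.277, 3.129, -0.005]
force: [-0.2, 0.5, -1.3]
width: 0.599
```

>>> jog_arm:
  commands:
    - [[0, 0, 0], [0, 0, 0]]
    - [[0, 0, 0], [0, 0, 0]]
    - [[0, 0, 0], [0, 0, 0]]
    - [[0, 0, 0], [0, 0, 0]]
    - [[0, 0, 0], [0, 0, 0]]
    - [[0, 0, 0], [0, 0, 0]]
  fingers: 0
  grip_force: 30

```text
clock: 4.5
tcp_pos: [495.7, -249.3, 123.0]
eef_rot: [0.277, 3.128, -0.005]
force: [-1.2, -0.2, 5.6]
width: 0.108
```

```bash
python3 - <<'E'
from w import *
rel([])
snap('scene','s2.png')
E
python3 -c "
import cv2
i=cv2.imread('pics/s2.png')[180:420,330:570];cv2.imwrite('pics/s2c.png',cv2.resize(i,None,fx=2.4,fy=2.4,interpolation=2))"
```

```text
pos [ 495.7 -249.3  123. ] yang 79.87 tilt [ 0.001 -0.003 -1.   ] F [-1.2 -0.2  5.6] w 0.108 t 4.5
```

View pics/s2c.png

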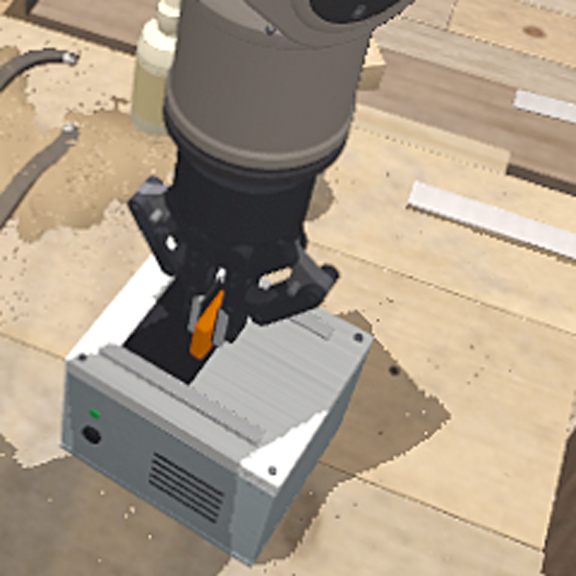

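The pads hold the tab: opening is 9 mm for a 10 mm tab. Now I slide the shutter.

>>> jog_arm:
  commands:
    - [[0, -5, 0], [0, 0, 0]]
    - [[0, -11, 0], [0, 0, 0]]
    - [[0, -17, 0], [0, 0, 0]]
    - [[0, -23, 0], [0, 0, 0]]
    - [[0, -29, 0], [0, 0, 0]]
    - [[0, -35, 0], [0, 0, 0]]
    - [[0, -40, 0], [0, 0, 0]]
    - [[0, -44, 0], [0, 0, 0]]
    - [[0, -44, 0], [0, 0, 0]]

```text
clock: 5.68
tcp_pos: [487.7, -293.2, 123.1]
eef_rot: [0.278, 3.128, -0.005]
force: [-0.8, -2.4, -1.7]
width: 0.11
```

>>> jog_arm:
  commands:
    - [[0, -2, 0], [0, 0, 0]]
    - [[0, -4, 0], [0, 0, 0]]
    - [[0, -5, 0], [0, 0, 0]]
    - [[0, -5, 0], [0, 0, 0]]

```text
clock: 6.18
tcp_pos: [487.3, -295.4, 123.0]
eef_rot: [0.275, 3.129, 0.0]
force: [-0.7, 16.1, 6.5]
width: 0.111
```

>>> jog_arm:
  commands:
    - [[0, 0, 0], [0, 0, 0]]
    - [[0, 0, 0], [0, 0, 0]]
    - [[0, 0, 0], [0, 0, 0]]
    - [[0, 0, -40], [0, 0, 0]]
    - [[0, 0, -80], [0, 0, 0]]
    - [[0, 0, -120], [0, 0, 0]]
    - [[0, 0, -140], [0, 0, 0]]
    - [[0, 0, -140], [0, 0, 0]]
  fingers: 60

```text
clock: 7.18
tcp_pos: [487.8, -295.9, 264.4]
eef_rot: [0.275, 3.127, -0.0]
force: [1.0, 0.2, -1.2]
width: 0.601
```

```bash
python3 - <<'E'
from w import *
from m import *
c=snap('wrist','w2.png');snap('scene','s2b.png')
rel([(480,-80,270,85),(520,60,260,90),(545.2,148.5,230,93.1)])
E
python3 -c "
import cv2
i=cv2.imread('pics/w2.png')[100:340,180:440];cv2.imwrite('pics/w2c.png',cv2.resize(i,None,fx=2.4,fy=2.4,interpolation=2))"
```

```text
pos [ 487.1 -295.3  262.4] yang 79.95 tilt [-0.  0. -1.] F [-0.2 -1.2 -1. ] w 0.6 t 7.275
[44.5, 210.8, -7.5] [0.02, -0.0, -5.05]
[29.6, 355.6, 2.6] [0.02, -0.0, -10.05]
[20.2, 447.1, 32.6] [0.02, -0.0, -13.15]
```

View pics/w2c.png

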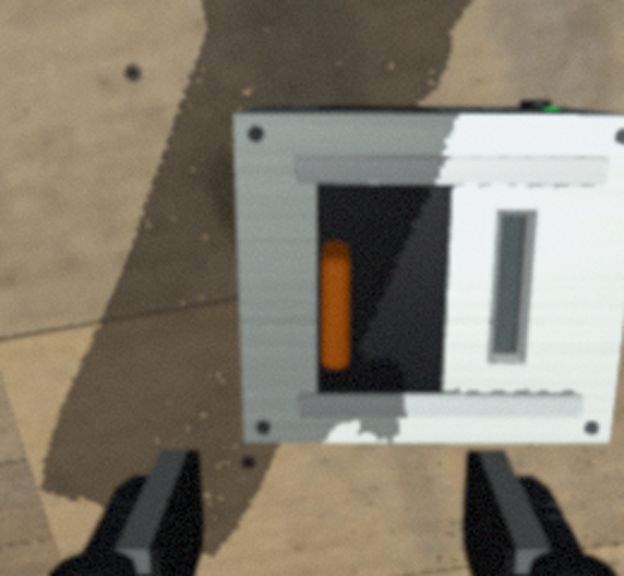

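View pics/s2b.png

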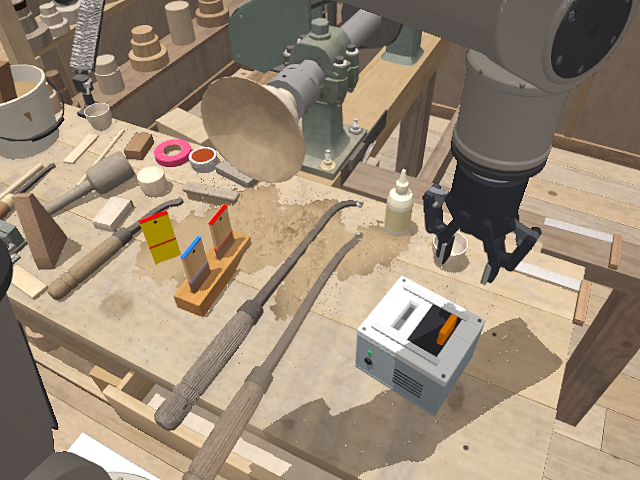

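```bash
python3 - <<'E'
from m import *
t=load('top0.png');s=load('scene0.png')
for p,q in(((286,187),(303,145)),((179,186),(203,110))):
    A,a=ray(t,[p]);B,b=ray(s,[q])
    k=np.linalg.lstsq(np.c_[a[0],-b[0]],B-A,rcond=None)[0];print((A+a[0]*k[0]).round(),(B+b[0]*k[1]).round())
c=load('w2.png')
P=plane(c,[[180+x/2.4,100+y/2.4] for x,y in((497,209),(537,209),(526,363),(489,363))],110)
print(P.round(1),P.mean(0),[np.linalg.norm(P[i]-P[i-1]).round(1) for i in range(4)])
z,H,S,V=masks(c,(300,190,330,260));print('tab',meas(c,z&(H>5)&(H<25)&(S>150),147))
print(sense()['qpos'])
E
```

```text
[700.  57. 205.] [702.  54. 205.]
[699. 277. 221.] [702. 274. 221.]
[[ 467.7 -229.9  110. ]
 [ 470.2 -215.1  110. ]
 [ 530.4 -225.4  110. ]
 [ 527.8 -239.9  110. ]] [ 498.99970233 -227.57522554  110.        ] [np.float64(61.0), np.float64(15.0), np.float64(61.0), np.float64(14.7)]
tab (array([ 483.7, -294.1]), array([ 484. , -293.9]), array([11.3, 45.5]), np.float32(-10.3))
[-0.09861391  0.25781192  0.64195123  1.83893293 -0.17248181  1.10081602
  2.00150579]
```

>>> jog_arm:
  commands:
    - [[11, 50, -3], [0, 0, -1]]
    - [[22, 100, -5], [0, 0, -2]]
    - [[33, 150, -7], [0, 0, -3]]
    - [[44, 205, -7], [0, 0, -5]]
    - [[40, 250, -7], [0, 0, -7]]
    - [[35, 300, -3], [0, 0, -9]]
    - [[30, 350, 2], [0, 0, -10]]
    - [[25, 400, 16], [0, 0, -12]]
    - [[21, 435, 28], [0, 0, -13]]
    - [[20, 447, 32], [0, 0, -13]]
    - [[20, 447, 32], [0, 0, -13]]
    - [[20, 447, 32], [0, 0, -13]]
    - [[20, 447, 32], [0, 0, -13]]

```text
clock: 8.9
tcp_pos: [545.5, 147.2, 231.1]
eef_rot: [-0.078, 3.14, 0.001]
force: [-0.1, -0.2, -0.4]
width: 0.605
```

```bash
python3 - <<'E'
from w import *
from m import *
rel([(545.2,148.5,88,93.1)])
c=snap('wrist','w3.png')
z,H,S,V=masks(c,(0,0,640,480));m=((H<5)|(H>174))&(S>150)&(V>100)
n,l,st,ce=cv2.connectedComponentsWithStats(m.astype(np.uint8))
for i in range(1,n):
    if st[i,4]>40: print(st[i],ce[i],meas(c,l==i,129))
E
```

```text
pos [545.5 147.2 231.1] yang 92.86 tilt [ 0.001  0.001 -1.   ] F [-0.1 -0.2 -0.4] w 0.605 t 8.9
[0.3, 1.2, 143.1] [0.04, 0.04, -0.24]
[440 146  55  61 745] [467.28590604 175.97315436] (array([492. , 254.3]), array([492.6, 253.9]), array([ 8.1, 51.9]), np.float32(-34.0))
[315 204  12  66 660] [320.75151515 234.97424242] (array([542.9, 149.2]), array([544.6, 149.1]), array([52.4,  8.3]), np.float32(3.3))
```

View pics/w3.png

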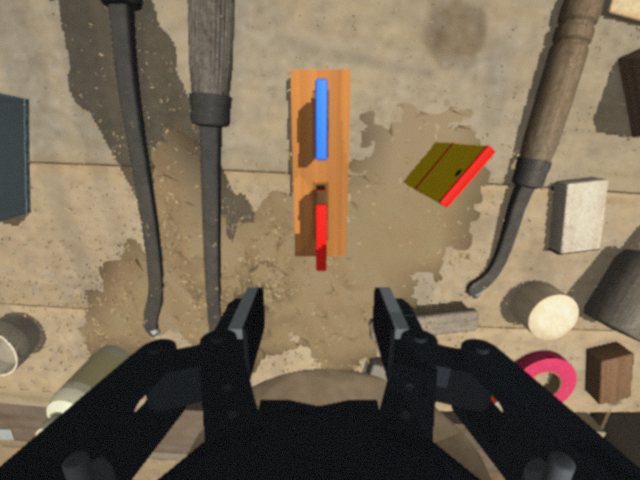

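>>> jog_arm:
  commands:
    - [[0, 1.6, 35], [0, 0, -0.3]]
    - [[0, 1.6, 70], [0, 0, -0.3]]
    - [[0, 1.6, 100], [0, 0, -0.3]]
    - [[0, 1.6, 125], [0, 0, -0.3]]
    - [[0, 1.6, 138], [0, 0, -0.3]]
    - [[0, 1.6, 143], [0, 0, -0.3]]
    - [[0, 1.6, 143], [0, 0, -0.3]]
    - [[0, 1.6, 143], [0, 0, -0.3]]

```text
clock: 9.95
tcp_pos: [545.9, 149.3, 88.9]
eef_rot: [-0.087, 3.139, 0.002]
force: [-0.4, 0.4, -0.6]
width: 0.599
```

>>> jog_arm:
  commands:
    - [[0, 0, 0], [0, 0, 0]]
    - [[0, 0, 0], [0, 0, 0]]
    - [[0, 0, 0], [0, 0, 0]]
    - [[0, 0, 0], [0, 0, 0]]
    - [[0, 0, 0], [0, 0, 0]]
    - [[0, 0, 0], [0, 0, 0]]
  fingers: 0
  grip_force: 40

```text
clock: 10.7
tcp_pos: [546.1, 149.3, 89.2]
eef_rot: [-0.087, 3.138, 0.002]
force: [-1.5, -0.9, 5.9]
width: 0.091
```

```bash
python3 - <<'E'
from w import *
rel([])
snap('scene','s3.png')
E
python3 -c "
import cv2
i=cv2.imread('pics/s3.png')[130:330,110:310];cv2.imwrite('pics/s3c.png',cv2.resize(i,None,fx=2.9,fy=2.9,interpolation=2))"
```

```text
pos [546.1 149.3  89.2] yang 93.17 tilt [ 0.002  0.002 -1.   ] F [-1.5 -0.9  5.9] w 0.091 t 10.7
```

View pics/s3c.png

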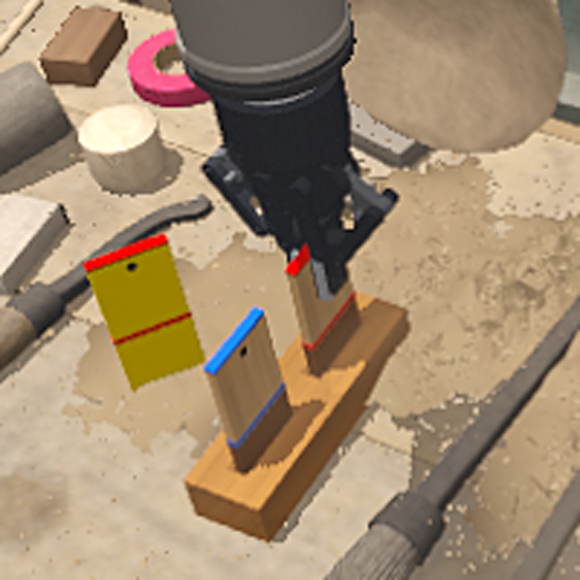

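>>> jog_arm:
  commands:
    - [[0, 0, -5], [0, 0, 0]]
    - [[0, 0, -15], [0, 0, 0]]
    - [[0, 0, -30], [0, 0, 0]]
    - [[0, 0, -55], [0, 0, 0]]
    - [[0, 0, -85], [0, 0, 0]]
    - [[0, 0, -120], [0, 0, 0]]
    - [[0, 0, -150], [0, 0, 0]]
    - [[0, 0, -175], [0, 0, 0]]
    - [[0, 0, -180], [0, 0, 0]]
    - [[0, 0, -180], [0, 0, 0]]

```text
clock: 12.0
tcp_pos: [545.6, 149.0, 269.4]
eef_rot: [-0.087, 3.138, 0.003]
force: [0.3, -0.9, -0.9]
width: 0.085
```

```bash
python3 - <<'E'
from w import *
rel([(522,-40,269,87),(498.9,-227.8,269,80)])
snap('scene','s4.png')
E
python3 -c "
import cv2
i=cv2.imread('pics/s4.png')[80:320,110:350];cv2.imwrite('pics/s4c.png',cv2.resize(i,None,fx=2.4,fy=2.4,interpolation=2))"
```

```text
pos [545.6 149.  269.4] yang 93.17 tilt [ 0.002  0.002 -1.   ] F [ 0.3 -0.9 -0.9] w 0.085 t 12.0
[34.0, -187.4, -0.0] [0.1, 0.14, 6.17]
[67.5, -373.7, -0.4] [0.11, 0.13, 13.17]
```

View pics/s4c.png

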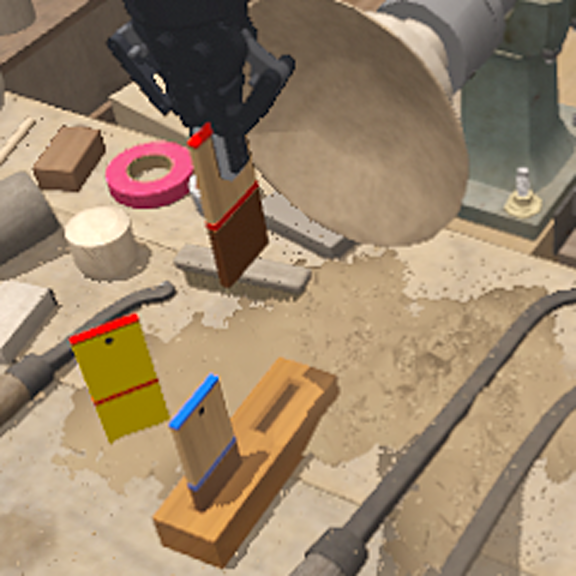

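The slip is held upright, the blue one is still in the rack, and the red pocket is empty. I carry the slip to above the slot.

>>> jog_arm:
  commands:
    - [[3, -15, 0], [0, 0, 0.5]]
    - [[8, -42, 0], [0, 0, 1.5]]
    - [[14, -75, 0], [0, 0, 2.6]]
    - [[20, -110, 0], [0, 0, 3.8]]
    - [[26, -145, 0], [0, 0, 5]]
    - [[33, -180, 0], [0, 0, 6.2]]
    - [[39, -215, 0], [0, 0, 7.5]]
    - [[45, -250, 0], [0, 0, 8.8]]
    - [[51, -285, 0], [0, 0, 10]]
    - [[58, -320, 0], [0, 0, 11.3]]
    - [[63, -348, 0], [0, 0, 12.3]]
    - [[66, -366, 0], [0, 0, 13]]
    - [[67.5, -373.5, 0], [0.1, 0.1, 13.2]]
    - [[67.5, -373.5, 0], [0.1, 0.1, 13.2]]
    - [[67.5, -373.5, 0], [0.1, 0.1, 13.2]]

```text
clock: 13.92
tcp_pos: [498.9, -226.8, 268.1]
eef_rot: [-0.272, -3.129, 0.0]
force: [-0.1, -0.4, 0.3]
width: 0.088
```

```bash
python3 - <<'E'
from w import *
rel([(498.9,-227.8,269,80)])
for n in('scene','wrist','top'):snap(n,n+'5.png')
E
python3 -c "
import cv2
i=cv2.imread('pics/scene5.png')[150:390,310:550];cv2.imwrite('pics/s5c.png',cv2.resize(i,None,fx=2.4,fy=2.4,interpolation=2))"
```

```text
pos [ 498.9 -226.8  268.1] yang 80.05 tilt [-0.  0. -1.] F [-0.1 -0.4  0.3] w 0.088 t 13.925
[-0.2, -1.0, -0.9] [-0.0, -0.02, 0.05]
```

View pics/s5c.png

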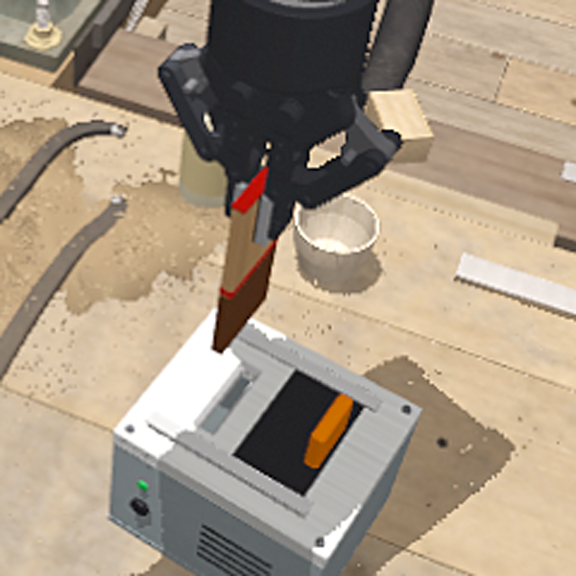

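View pics/wrist5.png

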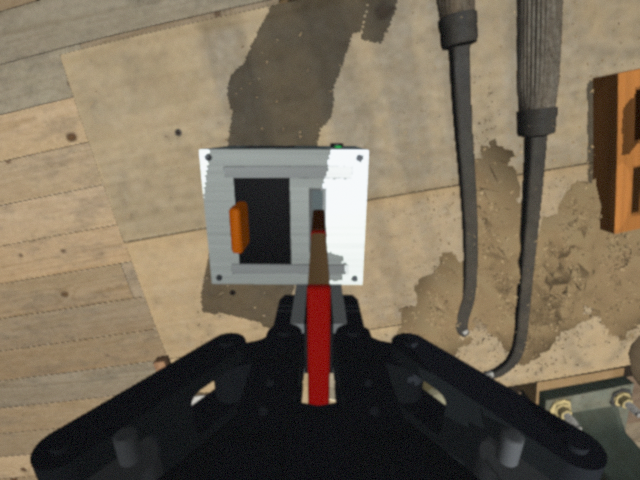

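```bash
python3 - <<'E'
import cv2
from h import *
i=cv2.imread('pics/scene5.png')[215:305,385:445];a=cv2.resize(i,(400,600),interpolation=2)
i=cv2.imread('pics/wrist5.png')[180:300,280:360];b=cv2.resize(i,(400,600),interpolation=2)
cv2.imwrite('pics/c5.png',np.hstack([a,b]))
c=load('scene5.png');w=load('wrist5.png')
th=np.radians(-10);X=np.array([np.cos(th),np.sin(th),0]);Y=np.array([-np.sin(th),np.cos(th),0])
C=np.array([498.9,-226.8,0])
f=185.2
for nm,cc,(x0,y0,sx,sy) in(('scene',c,(385,215,6.667,6.667)),('wrist',w,(280,180,5,5))):
  for z in(f,f+55,f+123):
    P=[C+X*a*27+Y*b*4+[0,0,z] for a in(-1,1) for b in(-1,1)]
    print(nm,z,((proj(cc,P)-[x0,y0])*[sx,sy]).round(0).tolist())
E
```

```text
scene 185.2 [[114.0, 548.0], [81.0, 531.0], [240.0, 388.0], [208.0, 372.0]]
scene 240.2 [[141.0, 381.0], [107.0, 363.0], [273.0, 218.0], [239.0, 202.0]]
scene 308.2 [[180.0, 144.0], [142.0, 126.0], [319.0, -19.0], [282.0, -36.0]]
wrist 185.2 [[162.0, 148.0], [220.0, 148.0], [164.0, 506.0], [218.0, 506.0]]
wrist 240.2 [[154.0, 260.0], [229.0, 260.0], [156.0, 705.0], [225.0, 705.0]]
wrist 308.2 [[131.0, 543.0], [250.0, 544.0], [139.0, 1168.0], [241.0, 1169.0]]
```

View pics/c5.png

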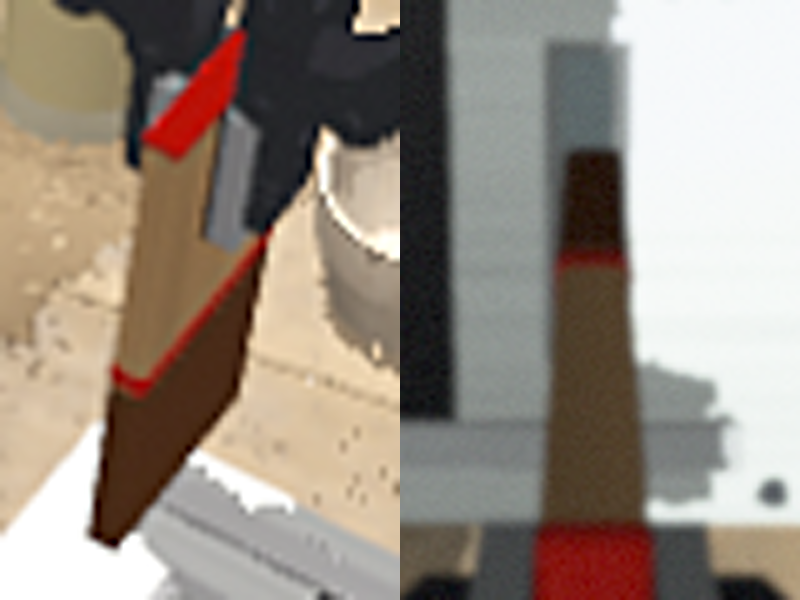

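>>> jog_arm:
  commands:
    - [[1, -1.4, 15], [0, 0, 0]]
    - [[1, -1.4, 35], [0, 0, 0]]
    - [[1, -1.4, 55], [0, 0, 0]]
    - [[1, -1.4, 66], [0, 0, 0]]
    - [[1, -1.4, 70], [0, 0, 0]]
    - [[1, -1.4, 70], [0, 0, 0]]
    - [[1, -1.4, 70], [0, 0, 0]]

```text
clock: 14.95
tcp_pos: [498.0, -228.3, 198.7]
eef_rot: [0.273, 3.129, -0.0]
force: [0.1, -0.5, -0.1]
width: 0.089
```

```bash
python3 - <<'E'
from w import *
rel([(499.8,-228.2,180,80)])
for n in('scene','wrist'):snap(n,n+'6.png')
a=cv2.imread('pics/scene6.png')[210:350,360:460];b=cv2.imread('pics/wrist6.png')[140:280,270:370]
cv2.imwrite('pics/c6.png',cv2.resize(np.hstack([a,b]),(800,560),interpolation=2))
E
```

```text
pos [ 498.  -228.3  198.7] yang 80.04 tilt [ 0.001 -0.    -1.   ] F [ 0.1 -0.5 -0.1] w 0.089 t 14.95
[-1.8, 0.4, 18.7] [-0.01, 0.04, 0.04]
```

View pics/c6.png

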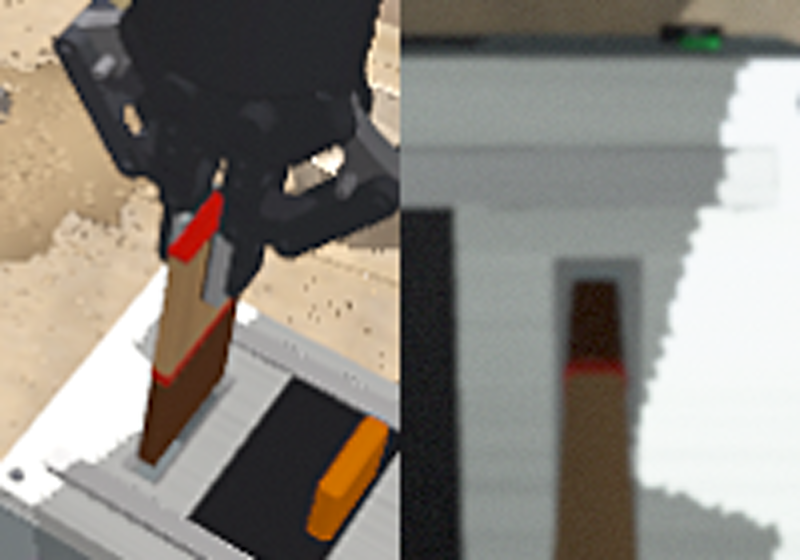

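```bash
python3 - <<'E'
from h import *
w=load('wrist6.png')
th=np.radians(-10);R=np.array([[np.cos(th),np.sin(th)],[-np.sin(th),np.cos(th)]])
g=lambda x,y,z:R@(plane(w,[[270+(x-400)/4,140+y/4]],z)[0,:2]-[498.9,-227.8])
for p in((568,282),(622,282)):print('foot',g(*p,115.7).round(1))
for p in((556,259),(641,259)):print('mouth',g(*p,110).round(1))
E
```

```text
foot [-27.2  -5. ]
foot [-27.2   4.4]
mouth [-30.   -7.2]
mouth [-30.1   7.8]
```

>>> jog_arm:
  commands:
    - [[-1.2, 0.5, 3], [0, 0, 0]]
    - [[-1.2, 0.5, 7], [0, 0, 0]]
    - [[-1.2, 0.5, 11], [0, 0, 0]]
    - [[-1.2, 0.5, 15], [0, 0, 0]]
    - [[-1.2, 0.5, 18], [0, 0, 0]]
    - [[-1.2, 0.5, 18], [0, 0, 0]]

```text
clock: 15.8
tcp_pos: [499.0, -228.0, 180.4]
eef_rot: [0.273, 3.13, -0.0]
force: [0.0, 0.5, -0.9]
width: 0.089
```

>>> jog_arm:
  commands:
    - [[0, 0, 5], [0, 0, 0]]
    - [[0, 0, 11], [0, 0, 0]]
    - [[0, 0, 17], [0, 0, 0]]
    - [[0, 0, 23], [0, 0, 0]]
    - [[0, 0, 28], [0, 0, 0]]
    - [[0, 0, 30], [0, 0, 0]]
    - [[0, 0, 30], [0, 0, 0]]
    - [[0, 0, 30], [0, 0, 0]]

```text
clock: 16.8
tcp_pos: [499.2, -228.0, 150.6]
eef_rot: [0.273, 3.129, -0.0]
force: [-0.7, 0.9, -0.2]
width: 0.086
```

```bash
python3 - <<'E'
from w import *
rel([])
for n in('scene','wrist'):snap(n,n+'7.png')
a=cv2.imread('pics/scene7.png')[240:340,370:470];b=cv2.imread('pics/wrist7.png')[120:220,270:370]
cv2.imwrite('pics/c7.png',cv2.resize(np.hstack([a,b]),(800,400),interpolation=2))
E
```

```text
pos [ 499.2 -228.   150.6] yang 80.04 tilt [ 0. -0. -1.] F [-0.7  0.9 -0.2] w 0.086 t 16.8
```

View pics/c7.png

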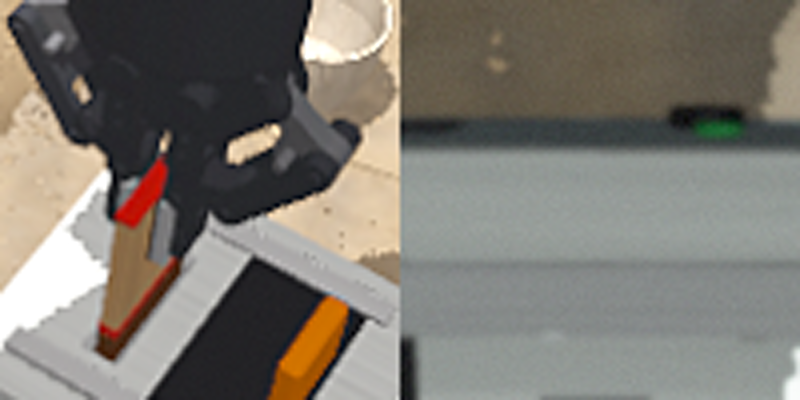

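>>> jog_arm:
  commands:
    - [[0, 0, 4], [0, 0, 0]]
    - [[0, 0, 8], [0, 0, 0]]
    - [[0, 0, 11], [0, 0, 0]]
    - [[0, 0, 12.4], [0, 0, 0]]
    - [[0, 0, 12.4], [0, 0, 0]]
    - [[0, 0, 12.4], [0, 0, 0]]
    - [[0, 0, 12.4], [0, 0, 0]]

```text
clock: 17.77
tcp_pos: [499.2, -228.0, 138.3]
eef_rot: [0.272, 3.129, -0.0]
force: [0.8, 0.6, -0.1]
width: 0.085
```

```bash
python3 - <<'E'
from w import *
rel([])
for n in('scene','wrist','top'):snap(n,n+'8.png')
a=cv2.imread('pics/scene8.png')[255:335,375:455];b=cv2.imread('pics/wrist8.png')[140:340,240:440];b=cv2.resize(b,(80,80))
cv2.imwrite('pics/c8.png',cv2.resize(a,(600,600),interpolation=2))
s=load('scene8.png');q=sense()['tcp_pos']
th=np.radians(-10);X=np.array([np.cos(th),np.sin(th),0]);Y=np.array([-np.sin(th),np.cos(th),0])
C=np.array([q[0]-1,q[1],0])
for z in(107,110,113,178):print(z,((proj(s,[C-X*27-Y*4+[0,0,z],C-X*27+Y*4+[0,0,z],C+X*27-Y*4+[0,0,z]])-[375,255])*7.5).round(0).tolist())
E
```

```text
pos [ 499.2 -228.   138.3] yang 80.05 tilt [ 0.001 -0.    -1.   ] F [ 0.8  0.6 -0.1] w 0.085 t 17.775
107 [[169.0, 556.0], [135.0, 536.0], [302.0, 380.0]]
110 [[170.0, 547.0], [136.0, 528.0], [304.0, 371.0]]
113 [[172.0, 539.0], [137.0, 519.0], [306.0, 362.0]]
178 [[204.0, 345.0], [167.0, 325.0], [345.0, 165.0]]
```

View pics/c8.png

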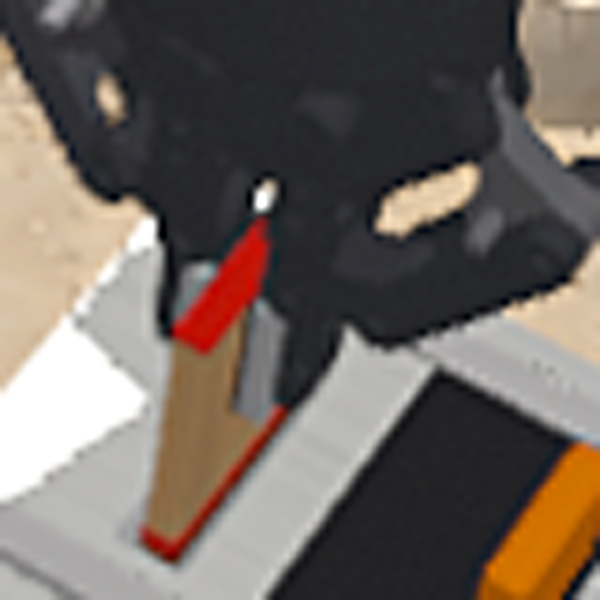

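View pics/wrist8.png

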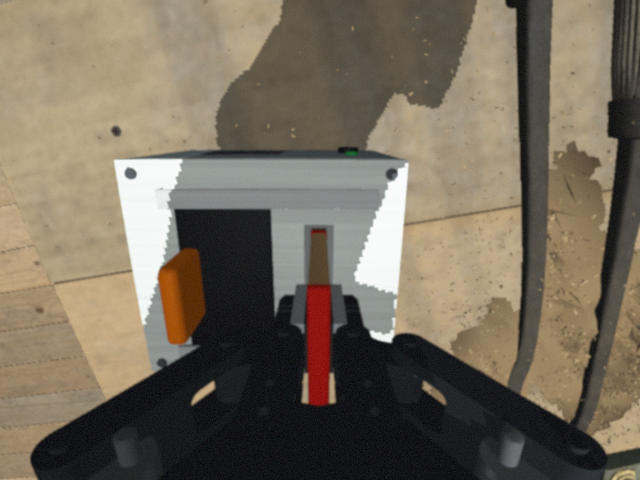

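```bash
python3 - <<'E'
from m import *
def tri(p,q,A_,B_):
    A,a=ray(A_,[p]);B,b=ray(B_,[q]);k=np.linalg.lstsq(np.c_[a[0],-b[0]],B-A,rcond=None)[0]
    return (A+a[0]*k[0]).round(1),(B+b[0]*k[1]).round(1)
for n,ro_s,ro_w in((8,(375,270,420,345),(290,215,350,300)),(5,(385,215,445,305),(280,180,360,300))):
    s=load(f'scene{n}.png');w=load(f'wrist{n}.png')
    for nm,c,ro in(('s',s,ro_s),('w',w,ro_w)):
        z,H,S,V=masks(c,ro);m=z&((H<6)|(H>172))&(S>140)&(V>70)
        k,l,st,ce=cv2.connectedComponentsWithStats(m.astype(np.uint8))
        for i in range(1,k):
            if st[i,4]>8:
                yy,xx=np.where(l==i);print(n,nm,st[i],'L',xx.min(),yy[xx==xx.min()],'B',xx[yy==yy.max()],yy.max(),'T',yy.min(),xx[yy==yy.min()])
a=cv2.imread('pics/scene8.png')[265:335,385:435]
b=cv2.imread('pics/wrist8.png')[215:300,290:350]
cv2.imwrite('pics/c9.png',np.hstack([cv2.resize(a,(400,560),interpolation=0),cv2.resize(b,(395,560),interpolation=0)]))
E
```

```text
8 s [398 284  13  18 103] L 398 [298 299] B [401 402] 301 T 284 [409 410]
8 s [394 314  16  15  28] L 394 [325 326 327] B [396 397 398] 328 T 314 [409]
8 w [312 230  14   4  38] L 312 [231 232 233] B [312 325] 233 T 230 [313 314 315 316 317 318 319 320 322 323]
8 w [307 284  24  16 354] L 307 [287 288 289 290 291 292 293 294 295 296 297 298 299] B [307 308 309 310 311 312 313 314 315 316 317 318 319 320 321 322 323 324
 325 326 327 328 329 330] 299 T 284 [323 327]
5 s [406 219  16  20 129] L 406 [235 236] B [411] 238 T 219 [421]
5 s [402 249  24  26  50] L 402 [270 271] B [405 406] 274 T 249 [425]
5 w [312 230  13   4  29] L 312 [231 232 233] B [312] 233 T 230 [315 318 321 322]
5 w [307 284  24  16 356] L 307 [287 288 289 290 291 292 293 294 295 296 297 298 299] B [307 308 309 310 311 312 313 314 315 316 317 318 319 320 321 322 323 324
 325 326 327 328 329 330] 299 T 284 [311 315]
```

View pics/c9.png

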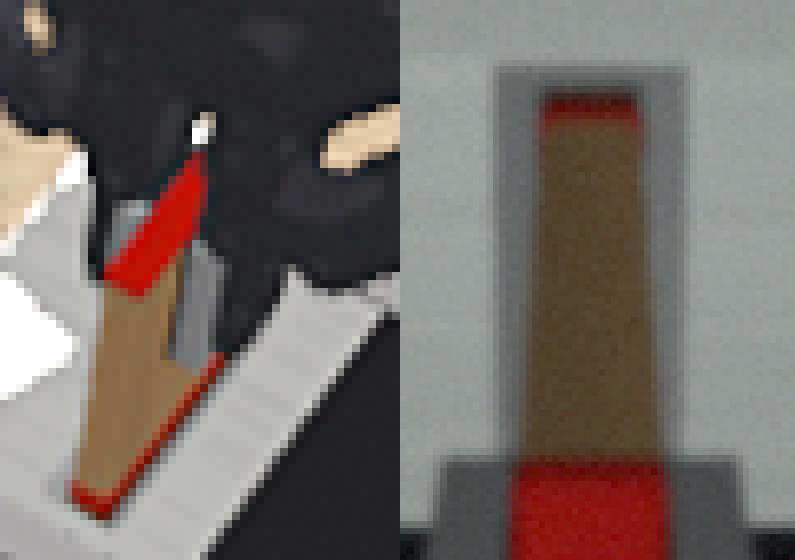

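```bash
python3 - <<'E'
from m import *
def tri(p,q,A_,B_):
    A,a=ray(A_,[p]);B,b=ray(B_,[q]);k=np.linalg.lstsq(np.c_[a[0],-b[0]],B-A,rcond=None)[0]
    return (A+a[0]*k[0]).round(1),(B+b[0]*k[1]).round(1)
s=load('scene8.png');w=load('wrist8.png')
print('top',tri((399.6,300.1),(318.4,284.7),s,w));print('line',tri((395.7,327.2),(318.4,231.2),s,w))
# cover reference: mouth -x edge mid in wrist
print(plane(w,[[305,225.3],[333,225.3]],110))
# cross-check: line z in wrist if x known from slip -x face
o,d=ray(w,[[318.4,231.2],[318.4,284.7]])
xf=499.2-1-27*np.cos(.1745)
for i in 0,1:print(o+d[i]*(xf-o[0])/d[i,0])
E
```

```text
top (array([ 472. , -223.1,  176.4]), array([ 472. , -223.2,  176.4]))
line (array([ 473.4, -223.4,  106.3]), array([ 473.4, -223.4,  106.3]))
[[ 467.87681585 -229.64496317  110.        ]
 [ 470.4374685  -215.0109822   110.        ]]
[ 471.61003631 -223.0802831   112.45116926]
[ 471.61003631 -223.08122993  177.31048684]
```

```bash
python3 - <<'E'
from m import *
def tri(p,q,A_,B_):
    A,a=ray(A_,[p]);B,b=ray(B_,[q]);k=np.linalg.lstsq(np.c_[a[0],-b[0]],B-A,rcond=None)[0]
    return (A+a[0]*k[0]).round(1),(B+b[0]*k[1]).round(1)
s=load('scene8.png');w=load('wrist8.png')
def dark(c,p,r=6):
    x,y=p;g=c['frame'][y-r:y+r+1,x-r:x+r+1].mean(2);wt=np.clip(np.percentile(g,75)-25-g,0,None)
    yy,xx=np.mgrid[y-r:y+r+1,x-r:x+r+1];return (xx*wt).sum()/wt.sum(),(yy*wt).sum()/wt.sum()
for p,q in(((364,328),(391,174)),((443,376),(131,174))):
    P,Q=dark(s,p,4),dark(w,q,6);print(P,Q,tri(P,Q,s,w))
# slip top in rack
s0=load('scene0.png');w3=load('wrist3.png')
for c,ro in((s0,(205,200,232,260)),(w3,(305,195,335,280))):
    z,H,S,V=masks(c,ro);m=z&((H<6)|(H>172))&(S>140)&(V>90);k=rect(m);print(cv2.approxPolyDP(k,1.5,True).reshape(-1,2).tolist())
E
```

```text
(np.float64(363.9703963873557), np.float64(329.5550426492724)) (np.float64(390.508204030676), np.float64(173.03459960763334)) (array([ 449. , -181.5,  105.3]), array([ 449. , -181. ,  105.4]))
(np.float64(442.46800595238096), np.float64(376.421378968254)) (np.float64(130.20889062333703), np.float64(173.0723028346401)) (array([ 423.9, -313.1,  107.6]), array([ 425. , -314.1,  108.2]))Traceback (most recent call last):
  File "<stdin>", line 12, in <module>
  File "h.py", line 13, in load
    import pickle;return pickle.load(open('pics/'+f+'.pkl','rb'))
                                     ~~~~^^^^^^^^^^^^^^^^^^^^^^^
FileNotFoundError: [Errno 2] No such file or directory: 'pics/wrist3.png.pkl'
```

View pics/scene8.png

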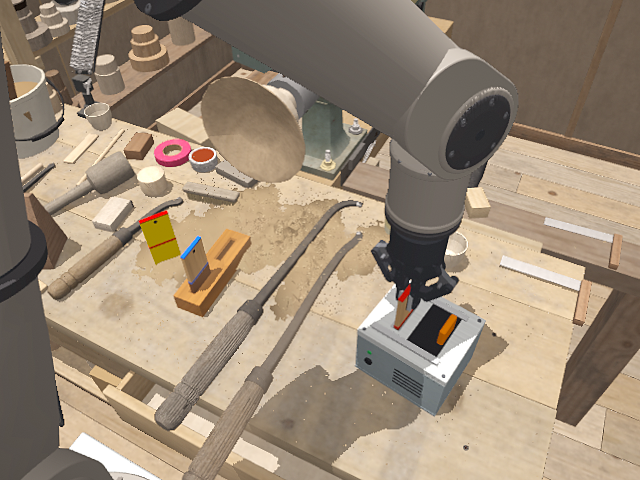

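The red slip stands in the slot at (403,308) with its line at the cover. The tab is at the far end at (448,328), the blue slip is in the rack at (192,265), and the yellow one hasn't moved.

```bash
python3 -c "
from plant import *
s=sense();print(s['tcp_pos'],s['force'],s['width'],s['clock']);print(sign_off())"
```

```text
[ 499.19407214 -227.95780788  138.24352669] [-0.32736061  0.24850688 -0.4665933 ] 0.08990769286623776 17.925
the job is handed in; nothing more can be done
None
```

The job is done and handed in at 17.9 s of the 58 s allowed. I opened the shutter by its orange tab until it hit the end stop (about 16 N). I then took the red-lined slip from the rack and lowered it through the slot, and the gripper still holds it there.

Last checks:
- **Line height:** the arm's position at the grasp and now puts the red line at about 110 mm, level with the cover. Two-camera triangulation gave 106.3 mm for the line, but it also read the cover's screws 2–5 mm low (105–108 mm). Taken relative to the cover, the line is level to within about 2 mm.
- **Slip top:** triangulation put it at 176.4 mm, which is 1.6 mm below the 178 mm it should be. With the same low bias allowed for, it would be about 2 mm high. I left the slip where it was.
- **Contact:** the force on the tool is about 0.6 N, the slip is upright, and its foot is about 49 mm above the box floor.
- **Everything else:** the last scene view shows the blue slip and the yellow look-alike where they were. The arm hides the glue bottle and part of the cup in that view. My path kept clear of both, and I felt no contact outside the grips and the shutter.

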